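# Wind the wax block home on the trimming sledge

## Task

Of the two hand-wound trimming sledges on the bench, take the one with the white wax block clamped in its carriage. Wind its crank clockwise by the black handle, two full turns or so, until the carriage is fully home against its end stop, then let go. Leave the empty sledge as it is.

Things in the scene. Friction and masses are not known exactly. Their poses are not given: they have to be found in the camera images.
- sledge: Sledge with the wax block: fixed white bed 400 x 110 x 28 mm. Origin on the bench below the vertical crank axis, 70 from its near end; x runs along the bed to the end stop, z up. Housing 90 x 90, 76 high, round the axis. Carriage 80 x 90 with wax block (36 x 30, top at 87) beyond it. End stop: aluminium bar, x 222 to 244, 70 high; black guard behind, 100 high. The other sledge has empty jaws.
- handle: Crank handle of that sledge: upright black grip, 26 mm diameter, 102 to 157 above the bench. Origin on its axis, 130 above the bench. Spins freely on its pin (yaw means nothing; a gripper need not turn with it) and runs on a circle of radius 55 round the crank axis. Flat steel arm below, 20 wide, top at 96. Takes about 2 N to turn, stays where left.
- carriage (a joint): Carriage of the wax block along its bed, m: 0 nearest the crank (carriage centre 120 mm from the crank axis), 0.061 home at the stop bar, where the crank stops hard. Geared: one crank turn clockwise from above moves it +0.024 (0.00382 per rad). Starts at 0 to 0.017. At value c the handle stands c/0.00382 rad clockwise of the sledge's x axis.
- spare_handle: The same black handle on the crank of the other, empty sledge: 26 mm diameter, origin on its axis 130 above the bench. Not to be turned.

How it is judged:
By the outcome, as a careful person would: the job done as asked, in the order asked, and still so for the second after the job is handed in, with the robot touching nothing.
It also fails if it takes over 67 s, if anything falls off the work surface, if the arm or the gripper's body presses on something with over 40 N, if the wrist force passes 120 N, or if a joint passes its speed limit or range.

## Robot

A 6-joint arm with a two-finger parallel gripper is mounted at the origin on the work surface. World frame = base frame: x ahead of the robot, y to its left, z up, the work surface at z = 0. Lengths are in m, angles in rad, forces in N, time in s.
With the tool pointing down it reaches from about 0.35 to 0.925 m from the base axis. Payload 6.4 kg.
Tool frame: the origin (TCP) lies on the centre line of the jaws, within the pads' length; the fingertips stand 11 mm ahead of it and the grasp point (between the pads) lies 8 mm behind it; z points along the fingers, y is the line along which they close (so a half turn about z gives the same grasp; the last joint's range is limited). The gripper opens to 85 mm and grips with 20 to 120 N. Pads are 22 mm wide; open, the fingers measure 114 mm over their backs; the gripper's body (76 mm by 85 mm) begins 54 mm behind the grasp point. The pads swing forward as they close: fully open they stand 13 mm farther back than shut.
Start: joints at [0.991, 0.245, 1.558, -0, 1.339, -0.174], TCP at [0.257, 0.597, 0.242] pointing down, gripper open.
Joint ranges: [-3.13, 3.13], [-1.02, 2.26], [0.13, 2.54], [-0.95, 4.09], [0.21, 2.88], [-2.74, 2.74]. Speed limits (rad/s): [2.57, 2.57, 3.14, 3.14, 3.14, 3.14].

## Interface

Orientations are given as a unit quaternion [w, x, y, z].
In Python, from bench import robot gives the robot as it stands.
- The arm moves only by the tool apply_moves, never from a script. Its argument "moves" is a list that holds one entry, the list of rows, each a list of 7 numbers: the shift along the tool's x, y, z in mm, then the turn, a rotation vector about the tool's x, y, z in rad, then the gripper command: -1 is fully open, 1 is shut, values between are in proportion. A call has 1 to 10 rows; each row shifts and turns the commanded pose from where the row before left it, along the tool's axes as they then stand; what a row does not reach is not made up. A row lasts 1/8 s, in which the tool goes at most 62.5 mm and 10.7 degrees, less where a joint would pass 70% of its speed; a pose out of reach is approached as far as the arm can. A call with a gripper value outside its range is refused whole. The fingers move at their own pace and stop on an object; "squeeze" is the grip in N (left out, the last holds). Time passes only in rows, so rows that do not move let the fingers close. It gives the time, the measured TCP pose, the force, the opening and the grip force at its end, in the units of the state.
- robot.observe(): the state, without advancing time (a new reading comes with each control period).
- robot.read_camera(name): name is "side" or "top" or "wrist"; returns a dict with "frame" (480x640x3 uint8, red, green, blue), "intrinsics" (3x3 intrinsics, pixels), "R" (3x3) and "t" (3): a world point X has camera coordinates R X + t; the wrist camera has in their place "tool_from_camera" (4x4, takes a point from camera to tool coordinates, whose origin is the TCP and whose axes are the flange's). Camera axes: x right, y down, z forward; pixel columns grow to the right and rows downward; lengths in m; the calibration is good to about 2 mm. A picture is of the moment at which its call begins: read the wrist's pose just before it. There is no depth.
- robot.hand_in(): hands the job in; it is judged then, once.
The state is a dict: "clock": time; "joints": joint angles; "joint_velocities": joint speeds; "tau": joint torques, N m; "ee_pos": TCP position; "orientation": TCP orientation; "contact_force": force on the tool from outside, world axes, zero at the start; "wrist_torque": the same for the moment, N m; "width": finger opening in m; "gripper_force": force on a finger pad.
Only numpy, scipy, OpenCV 4.12 (cv2) and the standard library are available. Lean on these libraries where they do the work, as an engineer would, in place of code of your own. Each camera call takes 0.05 s, during which the arm holds its last target. There are 200 camera calls.

## Working session

There is one attempt and no reset: what is moved stays moved. The work goes in short steps, Python scripts to look and compute and a tool call to move; the robot and the scene stay as the last step left them, time stands still between calls to the robot, and variables do not carry over. Pictures are saved under pics/ and viewed, at most 10 in all, crops included, and the job is handed in when it is done.

Besides the shell and the picture viewer there is one more tool, called after ">>>" by a JSON object that holds its "method" and its "body". apply_moves: Moves the arm, as the interface text tells. Its arguments: {"type":"object","properties":{"moves":{"type":"array"},"squeeze":{"type":"number"}},"required":["moves"]}

```bash
mkdir -p pics; python3 - <<'E'
from bench import robot
import cv2,json,numpy as np
s=robot.observe();print(s)
for n in("side","top"):
    c=robot.read_camera(n);cv2.imwrite(f"pics/{n}0.png",c["frame"][:,:,::-1])
    np.savez(f"{n}.npz",K=c["intrinsics"],R=c["R"],t=c["t"]);print(n,c["intrinsics"],c["R"],c["t"])
c=robot.read_camera("wrist");print(c["tool_from_camera"],c["intrinsics"])
E
```

```text
{'clock': 0.0, 'joints': array([ 9.90909146e-01,  2.45847907e-01,  1.55903867e+00,  1.47150735e-05,
        1.33871679e+00, -1.74088873e-01]), 'joint_velocities': array([-0.00160096, -0.000228  ,  0.00040609, -0.0007964 , -0.00225371,
        0.00067039]), 'tau': array([-7.79074162e-05, -4.29528236e+01, -3.26120174e+01, -1.50663755e-04,
        5.40718582e-03, -1.89814295e-05]), 'ee_pos': array([0.25626687, 0.59675004, 0.24114542]), 'orientation': array([-3.76749935e-04,  2.01511418e-01,  9.79485649e-01, -9.32124082e-04]), 'contact_force': array([-0.31748315, -0.0540991 , -0.00882109]), 'wrist_torque': array([-0.00460104,  0.00571784,  0.01548675]), 'gripper_force': 0.0, 'width': 0.08513077455317183}
side [[555.77719969   0.         315.24652264]
 [  0.         555.77719969 240.18378661]
 [  0.           0.           1.        ]] [[-0.99314292 -0.11687207  0.00284034]
 [-0.0720622   0.59286985 -0.80206757]
 [ 0.09205534 -0.7967724  -0.59722655]] [0.62537734 0.13502744 1.06520343]
top [[524.07208158   0.         328.13165252]
 [  0.         524.07208158 238.29819667]
 [  0.           0.           1.        ]] [[-0.01311851 -0.99979385  0.01549697]
 [-0.9969993   0.01189622 -0.07649101]
 [ 0.07629089 -0.01645392 -0.99694983]] [0.00630295 0.60025179 0.89838529]
[[ 3.41031722e-04 -9.65127029e-01 -2.61781781e-01  6.56616239e-02]
 [ 9.99999831e-01  4.52374473e-04 -3.65064240e-04 -6.11837238e-04]
 [ 4.70756761e-04 -2.61781612e-01  9.65127021e-01 -1.30895503e-01]
 [ 0.00000000e+00  0.00000000e+00  0.00000000e+00  1.00000000e+00]] [[350.89986462   0.         324.11201365]
 [  0.         350.89986462 244.85528171]
 [  0.           0.           1.        ]]
```

View pics/top0.png

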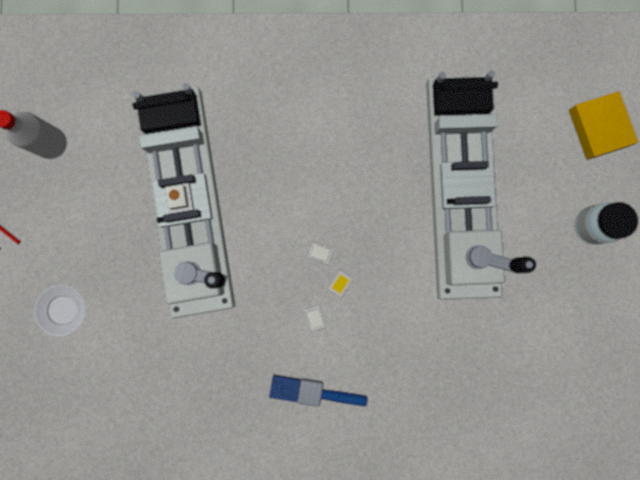

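View pics/side0.png

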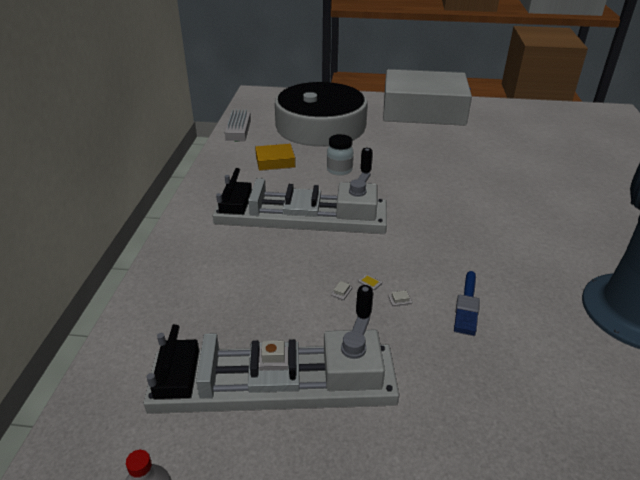

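The wax-block sledge is the left one in the top view: hub (185,272), handle top (214,280), bed right edge (233,306)–(200,88). In the side view it is the near one, with handle top at (365,288).

```bash
cat > h.py <<'E'
import numpy as np
cam={n:np.load(f"{n}.npz") for n in("side","top")}
def ray(c,u,v):
    d=c["R"].T@np.linalg.inv(c["K"])@[u,v,1.]; o=-c["R"].T@c["t"]; return o,d
def atz(n,u,v,z):
    o,d=ray(cam[n],u,v); return o+d*(z-o[2])/d[2]
E
python3 - <<'E'
from h import *
for a in [("top",214,280,.157),("side",365,287,.157),("side",364,316,.102),("top",185,272,.105),("side",354,341,.105),("top",233,306,.028),("top",200,88,.028),("top",172,316,.028),("side",397,402,.028),("side",148,408,.028)]: print(a,atz(*a).round(4))
a=atz("top",233,306,.028);b=atz("top",200,88,.028);c=atz("top",172,316,.028);print(np.linalg.norm(b-a),np.linalg.norm(c-a))
u=(b-a)/.4;u/=np.linalg.norm(u);print(np.arctan2(u[1],u[0]),(a+c)/2+u*.07)
E
```

```text
('top', 214, 280, 0.157) [0.5298 0.1716 0.157 ]
('side', 365, 287, 0.157) [0.5302 0.1743 0.157 ]
('side', 364, 316, 0.102) [0.5283 0.1831 0.102 ]
('top', 185, 272, 0.105) [0.5431 0.2279 0.105 ]
('side', 354, 341, 0.105) [0.5411 0.2428 0.105 ]
('top', 233, 306, 0.028) [0.4846 0.1646 0.028 ]
('top', 200, 88, 0.028) [0.871  0.2235 0.028 ]
('top', 172, 316, 0.028) [0.469  0.2693 0.028 ]
('side', 397, 402, 0.028) [0.4682 0.2897 0.028 ]
('side', 148, 408, 0.028) [0.8468 0.3462 0.028 ]
0.39084280303277047 0.10582713517608149
0.15123307754493986 [0.54602989 0.22752325 0.028     ]
```

>>> {"method": "apply_moves", "body": {"moves": [[[0,0,0,0,0,-0.136,-1],[0,0,0,0,0,-0.136,-1],[0,0,0,0,0,-0.135,-1],[-30,-46,0,0,0,0,-1],[-30,-46,0,0,0,0,-1],[-30,-46,0,0,0,0,-1],[-30,-46,0,0,0,0,-1],[-30,-46,0,0,0,0,-1],[-30,-46,0,0,0,0,-1],[-30,-46,0,0,0,0,-1]]], "squeeze": 40}}

```text
clock: 1.4
ee_pos: [0.4675, 0.2738, 0.2421]
orientation: [-0.0, -0.001, 1.0, -0.0]
contact_force: [0.8, 0.7, 0.5]
width: 0.0856
gripper_force: 0.0
```

>>> {"method": "apply_moves", "body": {"moves": [[[-31,-50,0,0,0,0,-1],[-33,-50,0,0,0,0,-1],[0,0,0,0,0,0,-1],[0,0,0,0,0,0,-1]]]}}

```text
clock: 1.9
ee_pos: [0.5308, 0.1756, 0.2419]
orientation: [-0.0, -0.0, 1.0, 0.0]
contact_force: [0.2, 0.6, 0.4]
width: 0.0851
gripper_force: 0.0
```

```bash
python3 - <<'E'
from bench import robot
import cv2
print(robot.observe()["ee_pos"],robot.observe()["joints"])
c=robot.read_camera("wrist");cv2.imwrite("pics/w1.png",c["frame"][:,:,::-1])
E
```

```text
[0.53077059 0.17560917 0.24190953] [ 1.16567927e-01  3.39921159e-02  1.79257549e+00  3.68041297e-04
  1.31593989e+00 -1.45508003e+00]
```

View pics/w1.png

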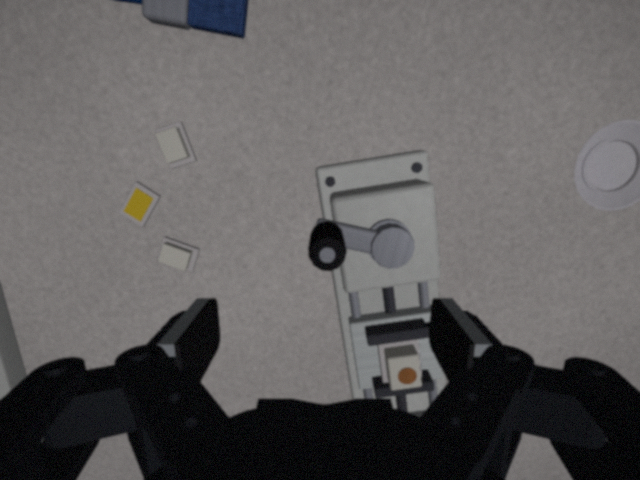

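The wrist view shows the wax sledge with its handle top at (327,253) and hub at (392,245). The block is clamped behind, at (405,370).

```bash
cat >> h.py <<'E'
T=np.array([[3.41031722e-04,-9.65127029e-01,-2.61781781e-01,6.56616239e-02],[1,4.52e-04,-3.65e-04,-6.118e-04],[4.7e-04,-2.61781612e-01,9.65127021e-01,-1.30895503e-01],[0,0,0,1]])
Kw=np.array([[350.9,0,324.112],[0,350.9,244.855],[0,0,1]])
def wz(ee,u,v,z):
    Rt=np.diag([-1,1,-1.]); d=Rt@T[:3,:3]@np.linalg.inv(Kw)@[u,v,1.]; o=ee+Rt@T[:3,3]
    return o+d*(z-o[2])/d[2]
E
python3 - <<'E'
from h import *
ee=np.array([.5308,.1756,.2419])
for a in [(327,254,.157),(392,245,.105),(392,247,.1),(318,167,.028),(427,151,.028)]: print(a,wz(ee,*a).round(4))
E
```

```text
(327, 254, 0.157) [0.5298 0.1768 0.157 ]
(392, 245, 0.105) [0.5379 0.2286 0.105 ]
(392, 247, 0.1) [0.5409 0.2297 0.1   ]
(318, 167, 0.028) [0.4812 0.169  0.028 ]
(427, 151, 0.028) [0.4663 0.2725 0.028 ]
```

>>> {"method": "apply_moves", "body": {"moves": [[[1,0,40,0,0,0,-1],[0,0,40,0,0,0,-1],[0,0,32,0,0,0,-1],[0,0,0,0,0,0,-1],[0,0,0,0,0,0,1],[0,0,0,0,0,0,1],[0,0,0,0,0,0,1],[0,0,0,0,0,0,1],[0,0,0,0,0,0,1],[0,0,0,0,0,0,1]]], "squeeze": 40}}

```text
clock: 3.2
ee_pos: [0.5311, 0.1769, 0.1319]
orientation: [0.002, -0.0, 1.0, 0.002]
contact_force: [1.0, 5.9, 2.4]
width: 0.0251
gripper_force: 39.7
```

```bash
python3 - <<'E'
import numpy as np
# axis, handle angle, incremental tool moves at 18 deg/row
a=np.array([.544,.229]);h=np.array([.530,.175]);r=55;th0=np.arctan2(*(h-a)[::-1]);print(np.degrees(th0))
k=np.arange(0,46);th=th0-np.radians(18)*k;p=r*np.c_[np.cos(th),np.sin(th)]
d=np.diff(p,axis=0)*[-1,1];print(d[:20].round(1).tolist())
E
```

```text
-104.53445508054014
[[15.8, 6.9], [12.9, 11.4], [8.7, 14.8], [3.7, 16.8], [-1.7, 17.1], [-6.9, 15.8], [-11.4, 12.9], [-14.8, 8.7], [-16.8, 3.7], [-17.1, -1.7], [-15.8, -6.9], [-12.9, -11.4], [-8.7, -14.8], [-3.7, -16.8], [1.7, -17.1], [6.9, -15.8], [11.4, -12.9], [14.8, -8.7], [16.8, -3.7], [17.1, 1.7]]
```

>>> {"method": "apply_moves", "body": {"moves": [[[15.8,7.4,0,0,0,0,1],[12.9,11.7,0,0,0,0,1],[8.7,14.8,0,0,0,0,1],[3.7,16.8,0,0,0,0,1],[-1.7,17.1,0,0,0,0,1],[0,0,0,0,0,0,1]]]}}

```text
clock: 3.95
ee_pos: [0.4883, 0.2458, 0.1318]
orientation: [-0.002, -0.001, 1.0, 0.001]
contact_force: [-10.3, 3.9, 13.1]
width: 0.0246
gripper_force: 42.1
```

```bash
python3 - <<'E'
from bench import robot
import numpy as np
s=robot.observe();p=s["ee_pos"][:2]-[.544,.229];print(s["ee_pos"],np.linalg.norm(p),np.degrees(np.arctan2(p[1],p[0])),s["contact_force"],s["wrist_torque"],s["orientation"])
E
```

```text
[0.48832321 0.24576769 0.13180091] 0.05814688293038513 163.23973650721265 [-10.26413093   3.94051215  13.11556361] [0.6905179  1.53072911 0.0449687 ] [-0.00204676 -0.00118379  0.99999612  0.0014754 ]
```

```bash
cat > arc.py <<'E'
import numpy as np,sys
def arc(cmd,c,th0,step,n,r=.055):
    th=np.radians(th0-step*np.arange(1,n+1));p=np.array(c)+r*np.c_[np.cos(th),np.sin(th)]
    d=np.diff(np.vstack([cmd,p]),axis=0)*[-1000,1000];print(d.round(1).tolist(),p[-1].round(4),np.degrees(th[-1]))
E
python3 -c "
from arc import *
arc([.4906,.2434],[.541,.231],164,18,9)"
```

```text
[[-4.8, 18.4], [-11.7, 12.6], [-15.1, 8.3], [-16.9, 3.3], [-17.1, -2.1], [-15.6, -7.3], [-12.6, -11.7], [-8.3, -15.1], [-3.3, -16.9]] [0.596  0.2329] 2.0
```

>>> {"method": "apply_moves", "body": {"moves": [[[-4.8,18.4,0,0,0,0,1],[-11.7,12.6,0,0,0,0,1],[-15.1,8.3,0,0,0,0,1],[-16.9,3.3,0,0,0,0,1],[-17.1,-2.1,0,0,0,0,1],[-15.6,-7.3,0,0,0,0,1],[-12.6,-11.7,0,0,0,0,1],[-8.3,-15.1,0,0,0,0,1],[-3.3,-16.9,0,0,0,0,1],[0,0,0,0,0,0,1]]]}}

```text
clock: 5.2
ee_pos: [0.5962, 0.2322, 0.1319]
orientation: [0.0, -0.0, 1.0, -0.0]
contact_force: [-1.7, -1.6, 7.4]
width: 0.0249
gripper_force: 41.5
```

```bash
python3 -c "
from arc import *
arc([.596,.2329],[.541,.231],2,18,9)"
```

```text
[[2.1, -17.1], [7.3, -15.6], [11.7, -12.6], [15.1, -8.3], [16.9, -3.3], [17.1, 2.1], [15.6, 7.3], [12.6, 11.7], [8.3, 15.1]] [0.4893 0.2122] -160.0
```

Excellent agreement with the corrected centre.

>>> {"method": "apply_moves", "body": {"moves": [[[2.1,-17.1,0,0,0,0,1],[7.3,-15.6,0,0,0,0,1],[11.7,-12.6,0,0,0,0,1],[15.1,-8.3,0,0,0,0,1],[16.9,-3.3,0,0,0,0,1],[17.1,2.1,0,0,0,0,1],[15.6,7.3,0,0,0,0,1],[12.6,11.7,0,0,0,0,1],[8.3,15.1,0,0,0,0,1],[0,0,0,0,0,0,1]]]}}

```text
clock: 6.45
ee_pos: [0.4893, 0.2128, 0.1318]
orientation: [0.001, -0.001, 1.0, 0.0]
contact_force: [-0.8, 2.5, 9.0]
width: 0.0249
gripper_force: 41.7
```

```bash
python3 -c "
from arc import *
arc([.4893,.2122],[.541,.231],200,18,10)
arc([.596,.231],[.541,.231],0,18,9)"
```

```text
[[3.3, 16.9], [-2.1, 17.1], [-7.3, 15.6], [-11.7, 12.6], [-15.1, 8.3], [-16.9, 3.3], [-17.1, -2.1], [-15.6, -7.3], [-12.6, -11.7], [-8.3, -15.1]] [0.5927 0.2498] 20.0
[[2.7, -17.0], [7.8, -15.3], [12.2, -12.2], [15.3, -7.8], [17.0, -2.7], [17.0, 2.7], [15.3, 7.8], [12.2, 12.2], [7.8, 15.3]] [0.4887 0.214 ] -162.0
```

>>> {"method": "apply_moves", "body": {"moves": [[[3.3,16.9,0,0,0,0,1],[-2.1,17.1,0,0,0,0,1],[-7.3,15.6,0,0,0,0,1],[-11.7,12.6,0,0,0,0,1],[-15.1,8.3,0,0,0,0,1],[-16.9,3.3,0,0,0,0,1],[-17.1,-2.1,0,0,0,0,1],[-15.6,-7.3,0,0,0,0,1],[-12.6,-11.7,0,0,0,0,1],[-8.3,-15.1,0,0,0,0,1]]]}}

```text
clock: 7.7
ee_pos: [0.593, 0.2499, 0.1318]
orientation: [0.0, -0.001, 1.0, 0.001]
contact_force: [-5.2, 1.3, 10.6]
width: 0.0247
gripper_force: 41.8
```

```bash
python3 -c "
from arc import *
arc([.5927,.2498],[.541,.231],20,18,9)
arc([.4967,.1983],[.541,.231],-143.5,6,10)"
```

```text
[[-3.3, -16.9], [2.1, -17.1], [7.3, -15.6], [11.7, -12.6], [15.1, -8.3], [16.9, -3.3], [17.1, 2.1], [15.6, 7.3], [12.6, 11.7]] [0.4977 0.1971] -142.0
[[3.1, 4.8], [2.7, 5.1], [2.1, 5.4], [1.5, 5.5], [1.0, 5.7], [0.4, 5.7], [-0.3, 5.8], [-0.9, 5.7], [-1.4, 5.6], [-2.0, 5.4]] [0.4906 0.2529] -203.5
```

>>> {"method": "apply_moves", "body": {"moves": [[[-3.3,-16.9,0,0,0,0,1],[2.1,-17.1,0,0,0,0,1],[7.3,-15.6,0,0,0,0,1],[11.7,-12.6,0,0,0,0,1],[15.1,-8.3,0,0,0,0,1],[16.9,-3.3,0,0,0,0,1],[17.1,2.1,0,0,0,0,1],[15.6,7.3,0,0,0,0,1],[12.6,11.7,0,0,0,0,1],[0,0,0,0,0,0,1]]]}}

```text
clock: 8.95
ee_pos: [0.4975, 0.1976, 0.1318]
orientation: [0.001, -0.001, 1.0, 0.001]
contact_force: [-0.5, 1.6, 8.6]
width: 0.0245
gripper_force: 41.6
```

```bash
python3 -c "
from arc import *
arc([.4977,.1971],[.541,.231],218,6,10)"
```

```text
[[3.3, 4.8], [2.8, 5.0], [2.2, 5.3], [1.7, 5.5], [1.1, 5.7], [0.5, 5.7], [-0.1, 5.8], [-0.7, 5.7], [-1.3, 5.6], [-1.9, 5.4]] [0.49   0.2516] 158.0
```

>>> {"method": "apply_moves", "body": {"moves": [[[3.3,4.8,0,0,0,0,1],[2.8,5.0,0,0,0,0,1],[2.2,5.3,0,0,0,0,1],[1.7,5.5,0,0,0,0,1],[1.1,5.7,0,0,0,0,1],[0.5,5.7,0,0,0,0,1],[0,0,0,0,0,0,1]]]}}

```text
clock: 9.82
ee_pos: [0.4862, 0.229, 0.1318]
orientation: [0.001, -0.001, 1.0, 0.0]
contact_force: [-1.8, 0.4, 9.7]
width: 0.025
gripper_force: 41.8
```

>>> {"method": "apply_moves", "body": {"moves": [[[0,3,0,0,0,0,1],[-0.1,3,0,0,0,0,1],[-0.3,2,0,0,0,0,1],[0,0,0,0,0,0,1]]]}}

```text
clock: 10.32
ee_pos: [0.4865, 0.2367, 0.1318]
orientation: [0.0, -0.001, 1.0, -0.0]
contact_force: [-2.4, 0.1, 10.0]
width: 0.0246
gripper_force: 41.8
```

>>> {"method": "apply_moves", "body": {"moves": [[[-0.3,2,0,0,0,0,1],[-0.4,2,0,0,0,0,1],[-0.5,2,0,0,0,0,1],[0,0,0,0,0,0,1]]]}}

```text
clock: 10.82
ee_pos: [0.4867, 0.2389, 0.1317]
orientation: [-0.002, -0.001, 1.0, -0.005]
contact_force: [-8.3, -19.1, 18.3]
width: 0.025
gripper_force: 43.0
```

The stop is reached: y stays at 0.239 with 19 N of reaction. I'll release now and lift clear.

>>> {"method": "apply_moves", "body": {"moves": [[[0,0,0,0,0,0,-1],[0,0,0,0,0,0,-1],[0,0,0,0,0,0,-1],[0,0,0,0,0,0,-1],[0,0,0,0,0,0,-1],[0,0,-30,0,0,0,-1],[0,0,-40,0,0,0,-1],[0,0,-40,0,0,0,-1],[40,40,0,0,0,0,-1],[0,0,0,0,0,0,-1]]]}}

```text
clock: 12.08
ee_pos: [0.4459, 0.2846, 0.2407]
orientation: [0.0, -0.002, 1.0, 0.0]
contact_force: [0.9, 0.4, 0.7]
width: 0.0853
gripper_force: 0.0
```

```bash
python3 - <<'E'
from bench import robot
import cv2
print(robot.observe()["ee_pos"])
c=robot.read_camera("side");cv2.imwrite("pics/s2.png",cv2.resize(c["frame"][300:420,130:410,::-1],None,fx=2.8,fy=2.8))
E
```

```text
[0.44589321 0.28463838 0.24072289]
```

View pics/s2.png

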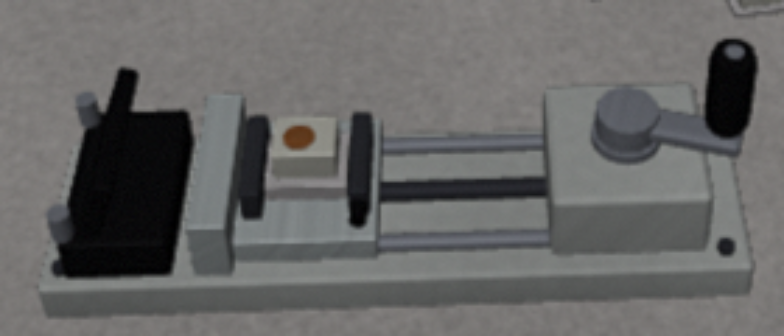

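The carriage (crop x 232–380) sits against the stop bar (x about 240). The handle stands free at (730,90), and the gripper is clear.

```bash
python3 -c "
from bench import robot
print(robot.hand_in())"
```

```text
the job is handed in; nothing more can be done
None
```

I wound the wax-block sledge's crank clockwise about 2¼ turns until its carriage was home against the stop bar, let go of the handle, left the empty sledge untouched, and handed the job in at about 12 s.

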